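# Put the donut pan on the heat

## Robot

A 6-joint arm with a two-finger parallel gripper is mounted at the origin on the work surface. World frame = base frame: x ahead of the robot, y to its left, z up, the work surface at z = 0. Lengths are in m, angles in rad, forces in N, time in s.
With the tool pointing down it reaches from about 0.25 to 0.725 m from the base axis. Payload 4 kg.
Tool frame: the origin (TCP) lies on the centre line of the jaws, within the pads' length; the fingertips stand 17 mm ahead of it and the grasp point (between the pads) lies 2 mm behind it; z points along the fingers, y is the line along which they close (so a half turn about z gives the same grasp; the last joint's range is limited). The gripper opens to 85 mm and grips with 20 to 120 N. Pads are 22 mm wide; open, the fingers measure 114 mm over their backs; the gripper's body (76 mm by 85 mm) begins 54 mm behind the grasp point. The pads swing forward as they close: fully open they stand 13 mm farther back than shut.
Start: joints at [1.117, 0.241, 0.005, 1.335, 0, 1.571], TCP at [0.219, 0.449, 0.248] pointing down, gripper open.
Joint ranges: [-2.72, 2.72], [-1.05, 1.87], [-1.09, 1.28], [-1.99, 2.15], [-1.42, 1.44], [-3.14, 3.14]. Speed limits (rad/s): [2.79, 2.79, 3.14, 3.14, 3.14, 3.14].

## Interface

Orientations are given as a unit quaternion [x, y, z, w].
In Python, from workcell import get_obs, imaging, order gives the robot as it stands.
- The arm moves only by the tool apply_moves, never from a script. Its argument "targets" is a list that holds one entry, the list of rows, each a list of 5 numbers: the shift along the world's x, y, z in units of 40 mm (1.0 is 40 mm), then the turn about the world's z in degrees, then the gripper command: -1 is shut, 1 is fully open, values between are in proportion. In form: [[[dx, dy, dz, turn, fingers], ...]]. A call has 1 to 8 rows; each row shifts and turns the commanded pose from where the row before left it; what a row does not reach is not made up. A row lasts 1/12 s, in which the tool goes at most 41.7 mm and 7.16 degrees, less where a joint would pass 70% of its speed; a pose out of reach is approached as far as the arm can. A call is refused whole if a number of a shift passes 1 or a number of a turn 7.16, either way. A call with a gripper value outside its range is refused whole. The fingers move at their own pace and stop on an object; the grip force is fixed at half the most. Time passes only in rows, so rows that do not move let the fingers close. It gives the time, the measured TCP pose, the force, the opening and the grip force at its end, in the units of the state.
- get_obs(): the state, without advancing time (a new reading comes with each control period).
- imaging.camera(name): name is "scene" or "top"; returns (picture, depth): 480x640x3 uint8, blue, green, red; 480x640 float32, m along the optical axis (not along the pixel's ray), 0 where there is no reading.
- imaging.get_calibration(name): a dict with "camera_matrix" (3x3 intrinsics, pixels), "eye" and "rotation" of the camera in the world. Camera axes: x right, y down, z forward; pixel columns grow to the right and rows downward; lengths in m; the calibration is good to about 2 mm. A picture is of the moment at which its call begins. get_calibration takes no time and is no camera call.
- order.job_done(): hands the job in; it is judged then, once.
The state is a dict: "clock": time; "joint_pos": joint angles; "joint_vel": joint speeds; "tau": joint torques, N m; "eef_pos": TCP position; "tool_rot": TCP orientation; "ft_force": force on the tool from outside, world axes, zero at the start; "ft_torque": the same for the moment, N m; "grip_width": finger opening in m; "grasp_force": force on a finger pad.
Only numpy, scipy, OpenCV 4.12 (cv2) and the standard library are available. Lean on these libraries where they do the work, as an engineer would, in place of code of your own. Each camera call takes 0.05 s, during which the arm holds its last target. There are 200 camera calls.

## Task

Get this pan of donuts warming: with the fingertips, push the pan back on its heated shelf until it is fully home against the rear stop, and flip that shelf's toggle switch on (lever over towards the deck, to the green dot). The other heated shelf is empty but was left on: flip its switch off. Only push and flip, lift nothing; keep the donuts in their pan and leave everything else on the counter where it stands.

Things in the scene. Friction and masses are not known exactly. Their poses are not given: they have to be found in the camera images.
- shelf_a: the loaded heated shelf, with the pan of donuts; stainless, fixed to the counter, 410 mm deep (its x) by 210 mm wide. Origin: centre of its underside, on the counter; x points from the control panel on the robot side to the rear stop, y to its left, z up. Deck: flat, 60 mm above the counter, x = -130 to +195 mm. Its switch starts off
- shelf_b: the empty heated shelf, same make and sizes as shelf_a, standing to the left or right of it; frame as shelf_a's. Deck: flat, 60 mm above the counter, x = -130 to +195 mm. Its switch starts on
- pan: aluminium sheet pan, 240 mm (its x, along the shelf) by 165 mm, rim 25 mm high, upright walls 3 mm thick, 0.5 to 0.7 kg with the donuts (slides at up to 9 N); loose on shelf_a's deck between the guides. Origin: centre of its underside. Home against the rear stop its origin is at x = +75 mm of shelf_a; it starts 40 to 60 mm short of that
- shelf_a_deck (a point): middle of the deck's front edge on shelf_a, where deck and control panel meet (x = -130 mm of the shelf). The rear stop's inner face is 325 mm behind it and rises 15 mm above the deck. Low side guides, inner faces at y = +/-89.5 mm, 12 mm above the deck, run from 10 mm behind this edge to the stop
- shelf_b_deck (a point): middle of the deck's front edge on shelf_b, where deck and control panel meet (x = -130 mm of the shelf). The rear stop's inner face is 325 mm behind it and rises 15 mm above the deck. Low side guides, inner faces at y = +/-89.5 mm, 12 mm above the deck, run from 10 mm behind this edge to the stop
- shelf_a_panel (a point): centre of the sloped black control panel on the robot side of shelf_a, 75 mm deep, rising from 46 mm at its front edge to 59 mm at the deck. At its left (y = +55 mm) the toggle switch, at its right (y = -55 mm) a fixed grey thermostat knob, 32 mm across, top 67 mm above the counter
- shelf_b_panel (a point): centre of the sloped black control panel on the robot side of shelf_b, 75 mm deep, rising from 46 mm at its front edge to 59 mm at the deck. At its left (y = +55 mm) the toggle switch, at its right (y = -55 mm) a fixed grey thermostat knob, 32 mm across, top 67 mm above the counter
- switch_a (a joint): lever of the toggle switch of shelf_a; 0 = off (leaning to the robot side), 0.70 rad = on (nearly upright, tipped a little to the deck, where the green dot is). Centre at 0.35 rad. A spring holds it at either end: 5 to 9 N at the tip starts it, less towards the centre, beyond which it snaps over by itself
- switch_b (a joint): lever of the toggle switch of shelf_b; 0 = off (leaning to the robot side), 0.70 rad = on (nearly upright, tipped a little to the deck, where the green dot is). Centre at 0.35 rad. A spring holds it at either end: 5 to 9 N at the tip starts it, less towards the centre, beyond which it snaps over by itself
- switch_a_pivot (a point): pivot of the lever of switch_a, 60 mm above the counter, at x = -161, y = +55 mm of its shelf; the lever turns about a line along the shelf's y axis
- switch_b_pivot (a point): pivot of the lever of switch_b, 60 mm above the counter, at x = -161, y = +55 mm of its shelf; the lever turns about a line along the shelf's y axis
- switch_a_tip (a point): outer end of the lever of switch_a, 35 mm from its pivot; steel bat 7 mm thick with a red sleeve 10 mm thick. Off: 90 mm above the counter, 17.5 mm to the robot side of the pivot. On: 94 mm up, 6 mm to the deck side
- switch_b_tip (a point): outer end of the lever of switch_b, 35 mm from its pivot; steel bat 7 mm thick with a red sleeve 10 mm thick. Off: 90 mm above the counter, 17.5 mm to the robot side of the pivot. On: 94 mm up, 6 mm to the deck side
- donut0: donut, chocolate-iced, 68 mm across, 27 mm high, loose in the pan; origin under its centre
- donut1: donut, pink with sprinkles, 68 mm across, 27 mm high, loose in the pan; origin under its centre
- donut2: donut, white-iced with sprinkles, 68 mm across, 27 mm high, loose in the pan; origin under its centre
- donut3: donut, chocolate with sprinkles, 68 mm across, 27 mm high, loose in the pan; origin under its centre
- donut4: donut, plain, not iced, 68 mm across, 27 mm high, loose in the pan; origin under its centre
- tongs: kitchen tongs lying on the counter, 225 mm long, 18 mm high; origin under their middle
- shaker: pink sprinkles shaker with steel cap, 62 mm across, 97 mm high; origin under its centre
- cups: stack of white paper cups, rims up, 84 mm across at most, 149 mm high; origin under its centre
- squeeze: brown squeeze bottle with red nozzle, 62 mm across, 190 mm high; origin under its centre
- mug: blue mug, 80 mm across plus handle, 92 mm high; origin under its centre
- spatula: icing spatula lying on the counter, 240 mm long, low; origin under it

How it is judged:
At the end, for the whole second after the job is handed in: The pan lies flat on shelf_a's deck, home against the rear stop (within 4 mm), at rest; switch_a is snapped on (above 0.60 rad), switch_b is snapped off (below 0.10 rad); all five donuts lie in the pan (x of pan in the frame of shelf_a above 0.071 m and height (world z) of pan below 0.066 m and angle between pan's own z axis and vertical below 0.05 rad and linear speed of pan below 0.01 m/s and value of joint switch_a above 0.6 rad and value of joint switch_b below 0.1 rad and x of donut0 in the frame of pan between -0.1 and 0.1 m and y of donut0 in the frame of pan between -0.065 and 0.065 m and z of each of donut0, donut1, donut2, donut3, donut4 in the frame of pan below 0.012 m and x of donut1 in the frame of pan between -0.1 and 0.1 m and y of donut1 in the frame of pan between -0.065 and 0.065 m and x of donut2 in the frame of pan between -0.1 and 0.1 m and y of donut2 in the frame of pan between -0.065 and 0.065 m and x of donut3 in the frame of pan between -0.1 and 0.1 m and y of donut3 in the frame of pan between -0.065 and 0.065 m and x of donut4 in the frame of pan between -0.1 and 0.1 m and y of donut4 in the frame of pan between -0.065 and 0.065 m); the robot touches nothing.
It fails at once if the pan is lifted (more than 12 mm off the deck) (height (world z) of pan above 0.072 m).
It fails at once if a donut is lifted (more than 20 mm) out of the pan (height (world z) of any of donut0, donut1, donut2, donut3, donut4 above 0.083 m).
It fails at once if something else on the counter is shifted by more than 20 mm (distance of any of tongs, shaker, cups, squeeze, mug, spatula from where it was at the start of the episode above 0.02 m).
It also fails if it takes over 51 s, if anything falls off the work surface, if the arm or the gripper's body presses on something with over 40 N, if the wrist force passes 120 N, or if a joint passes its speed limit or range.

## Working session

There is one attempt and no reset: what is moved stays moved. The work goes in short steps, Python scripts to look and compute and a tool call to move; the robot and the scene stay as the last step left them, time stands still between calls to the robot, and variables do not carry over. Pictures are saved under pics/ and viewed, at most 10 in all, crops included, and the job is handed in when it is done.

Besides the shell and the picture viewer there is one more tool, called after "Request:" as name([rows], argument=value, ...), one row to a line, values as JSON. apply_moves: Moves the arm, as the interface text tells. Its arguments: {"type":"object","properties":{"targets":{"type":"array","items":{"type":"array","items":{"type":"array","items":{"type":"number"}}}}},"required":["targets"]}

```bash
mkdir -p pics; cat > h.py <<'E'
import numpy as np, cv2
from workcell import get_obs, imaging, order
def snap(n,f):
    p,d=imaging.camera(n); cv2.imwrite(f'pics/{f}.png',p); np.save(f'pics/{f}.npy',d); return p,d
def pt(n,u,v,d):
    c=imaging.get_calibration(n); K=np.array(c['camera_matrix'])
    return np.array(c['eye'])+np.array(c['rotation'])@(np.linalg.inv(K)@[u,v,1]*d)
def onplane(n,u,v,z):
    e=np.array(imaging.get_calibration(n)['eye']); r=pt(n,u,v,1)-e
    return e+r*(z-e[2])/r[2]
E
python3 - <<'E'
from h import *
for n in('top','scene'):
    snap(n,n+'0'); c=imaging.get_calibration(n); print(n,c)
o=get_obs(); print(o['eef_pos'],o['tool_rot'],o['grip_width'],o['clock'])
E
```

```text
top {'camera_matrix': array([[440.39124083,   0.        , 323.37593192],
       [  0.        , 440.39124083, 239.76543995],
       [  0.        ,   0.        ,   1.        ]]), 'eye': array([0.45036632, 0.02413375, 1.15080832]), 'rotation': array([-0.69710996,  0.71606374, -0.02698926,  0.02370655])}
scene {'camera_matrix': array([[593.99764109,   0.        , 319.28563276],
       [  0.        , 593.99764109, 239.7677115 ],
       [  0.        ,   0.        ,   1.        ]]), 'eye': array([ 1.17815361, -0.83397484,  1.13527756]), 'rotation': array([ 0.87400802,  0.29472596, -0.12012106, -0.36717506])}
[0.21895813 0.44891832 0.24752464] [ 2.24970827e-01  9.74365071e-01 -8.90387503e-04 -2.07761887e-04] 0.08523913768446192 0.1
```

View pics/top0.png

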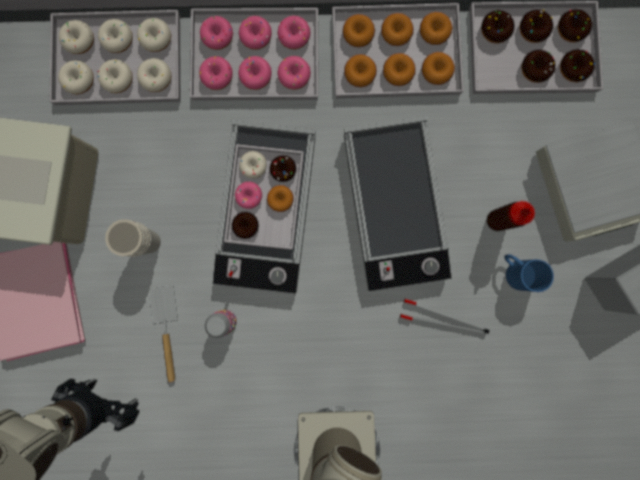

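View pics/scene0.png

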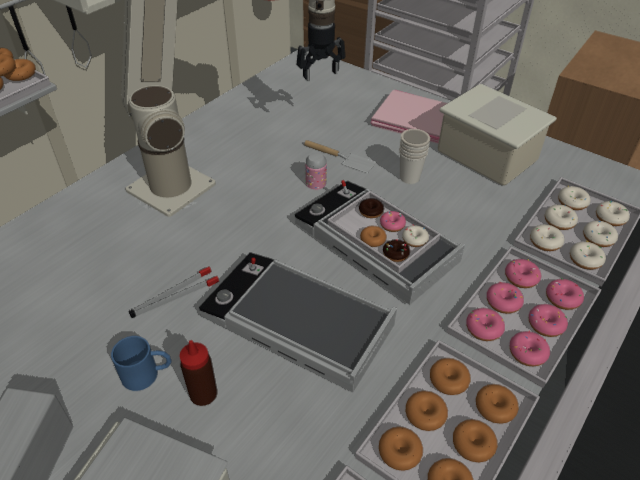

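The top view shows shelf A (pan) at about cols 213–315, rows 125–292, with its switch near (233,268). Shelf B is at cols 345–452, rows 121–290, with its switch near (387,270). The shaker at (220,322) stands just in front of shelf A's switch. I'll enlarge this area.

```bash
sed -i "s/np.array(c\['rotation'\])/R.from_quat(c['rotation']).as_matrix()/; 1a from scipy.spatial.transform import Rotation as R" h.py
python3 - <<'E'
from h import *
p=cv2.imread('pics/top0.png')
cv2.imwrite('pics/c1.png',cv2.resize(p[110:345,195:460],None,fx=3,fy=2.5,interpolation=cv2.INTER_CUBIC)[:600])
print(onplane('top',323,240,0), onplane('top',338,440,0))
E
```

```text
[0.53236448 0.01867377 0.        ] [ 0.02278507 -0.0056917   0.        ]
```

View pics/c1.png

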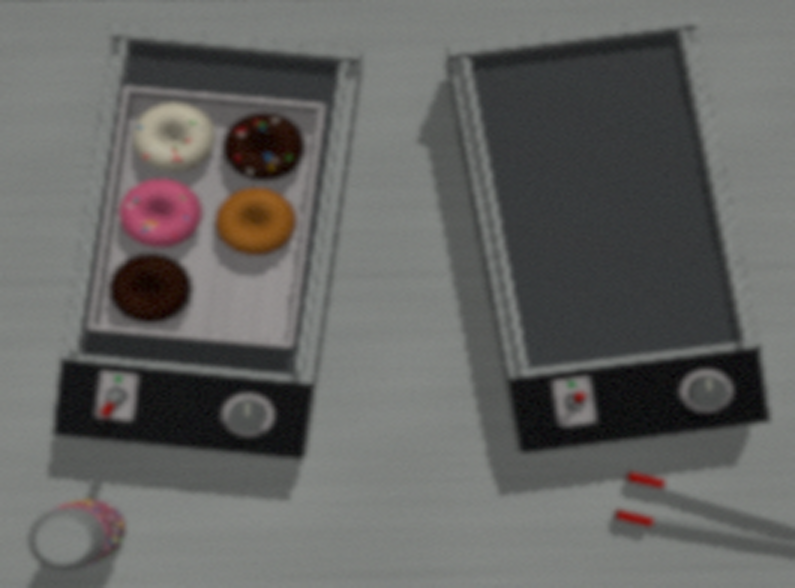

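```bash
python3 - <<'E'
from h import *
f=lambda x,y,z:onplane('top',195+x/3,110+y/2.5,z)
P={'A':[(55,434),(303,457),(64,360),(312,382),(113,37),(360,58)],'B':[(521,450),(768,420),(510,377),(760,347),(449,55),(693,27)]}
for k,q in P.items():
    w=np.array([f(*a,z) for a,z in zip(q,[.046,.046,.059,.059,.075,.075])])
    l=np.array([(-.205,.105),(-.205,-.105),(-.13,.105),(-.13,-.105),(.205,.105),(.205,-.105)])
    lc=l-l.mean(0);wc=w[:,:2]-w[:,:2].mean(0)
    H=lc.T@wc; th=np.arctan2(H[0,1]-H[1,0],H[0,0]+H[1,1])
    c,s=np.cos(th),np.sin(th);M=np.array([[c,-s],[s,c]]); t=w[:,:2].mean(0)-M@l.mean(0)
    print(k,t.round(4),np.degrees(th).round(2),'res mm',((l@M.T+t-w[:,:2])*1000).round(1).tolist())
    for n,x in dict(pivot=(-.161,.055),tipoff=(-.1785,.055),tipon=(-.155,.055),knob=(-.167,-.055),panfront0=(-.095,0)).items(): print(n,(M@x+t).round(4))
    if k=='A':
        for q in [(127,86,.085),(327,104,.085),(88,331,.085),(297,349,.085)]:
            print('pan corner in A',(M.T@(f(*q)[:2]-t)).round(4))
        for n,q in dict(tip=(106,411,.09),kn=(248,412,.067)).items(): print(n,f(*q).round(4),(M.T@(f(*q)[:2]-t)).round(4))
    else:
        for n,q in dict(tip=(579,398,.094),kn=(707,390,.067)).items(): print(n,f(*q).round(4),(M.T@(f(*q)[:2]-t)).round(4))
d=np.load('pics/top0.npy')
for u,v in[(220,322),(213,323),(267,275),(410,258),(398,190),(240,172),(262,245)]: print(u,v,pt('top',u,v,d[v,u]).round(3))
E
```

```text
A [0.6121 0.1634] -8.23 res mm [[-3.1, 1.3], [-4.8, -1.0], [-2.0, 1.8], [-4.8, -1.8], [9.0, 1.4], [5.6, -1.7]]
pivot [0.4606 0.2408]
tipoff [0.4433 0.2433]
tipon [0.4666 0.24  ]
knob [0.4389 0.1328]
panfront0 [0.5181 0.1769]
pan corner in A [0.1456 0.082 ]
pan corner in A [ 0.1469 -0.0832]
pan corner in A [-0.0979  0.0817]
pan corner in A [-0.0956 -0.088 ]
tip [0.4492 0.2436 0.09  ] [-0.1727  0.0561]
kn [0.445  0.1324 0.067 ] [-0.1609 -0.0545]
B [ 0.6117 -0.1703] 7.24 res mm [[-5.9, -0.3], [-3.7, -1.6], [-4.2, 1.2], [-2.0, 0.9], [6.4, 1.9], [9.5, -2.2]]
pivot [ 0.445 -0.136]
tipoff [ 0.4277 -0.1382]
tipon [ 0.451  -0.1353]
knob [ 0.4529 -0.2459]
panfront0 [ 0.5174 -0.1823]
tip [ 0.4514 -0.1347  0.094 ] [-0.1545  0.0555]
kn [ 0.4564 -0.244   0.067 ] [-0.1633 -0.0535]
220 322 [0.338 0.268 0.097]
213 323 [0.335 0.285 0.095]
267 275 [0.445 0.16  0.055]
410 258 [ 0.478 -0.196  0.056]
398 190 [ 0.649 -0.173  0.058]
240 172 [0.703 0.221 0.066]
262 245 [0.518 0.167 0.088]
```

Request:
apply_moves([
  [[0.7, -0.72, 0, 2.5, -1], [0.7, -0.72, 0, 2.5, -1], [0.7, -0.72, 0, 2.5, -1], [0.7, -0.72, 0, 2.5, -1], [0.7, -0.72, 0, 2.5, -1], [0.7, -0.72, 0, 2.5, -1], [0.7, -0.72, 0, 2.5, -1], [0, 0, 0, 0, -1]],
])

```text
clock: 0.77
eef_pos: [0.4191, 0.2429, 0.2478]
tool_rot: [0.078, 0.997, -0.001, 0.001]
ft_force: [-0.1, 0.5, 0.9]
grip_width: -0.0001
grasp_force: 0.0
```

```bash
python3 - <<'E'
from h import *
o=get_obs(); print(o['eef_pos'],R.from_quat(o['tool_rot']).as_matrix().round(3),o['grip_width'],o['clock'],o['ft_force'])
E
```

```text
[0.4191433  0.2429069  0.24784876] [[-0.988  0.155  0.002]
 [ 0.155  0.988 -0.002]
 [-0.002 -0.002 -1.   ]] -0.000136068840080477 0.7667 [-0.13319258  0.45951232  0.94900683]
```

Request:
apply_moves([
  [[-0.1, 0.1, -0.7, 0, -1], [0, 0, -0.7, 0, -1], [0, 0, -0.7, 0, -1], [0, 0, -0.7, 0, -1], [0, 0, -0.7, 0, -1], [0, 0, 0, 0, -1], [0, 0, 0, 0, -1]],
])

```text
clock: 1.35
eef_pos: [0.4095, 0.2512, 0.1071]
tool_rot: [0.074, 0.997, -0.001, -0.002]
ft_force: [0.2, 0.7, 0.9]
grip_width: 0.0004
grasp_force: 0.0
```

```bash
python3 - <<'E'
from h import *
p,_=snap('scene','s1'); c=p[140:260,260:420]
cv2.imwrite('pics/s1c.png',cv2.resize(c,None,fx=5,fy=5,interpolation=cv2.INTER_CUBIC))
E
```

```text
(no output)
```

View pics/s1c.png

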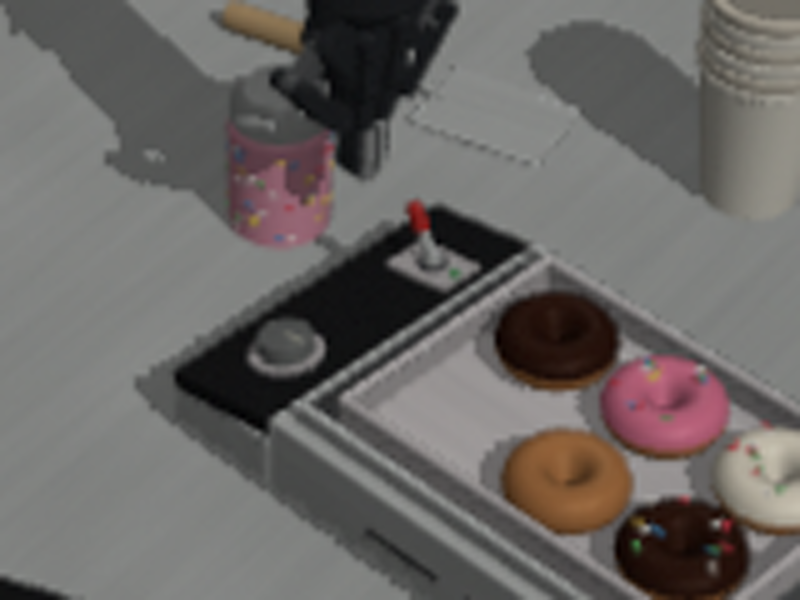

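The closed fingertips show at crop (365,170) and A's lever tip at (418,208), still off. Next I work out where the lever is relative to the fingertip.

```bash
python3 - <<'E'
from h import *
g=lambda x,y,z:onplane('scene',260+x/5,140+y/5,z).round(4)
print('finger',g(368,172,.09),'tip',g(418,207,.088),'knob',g(286,335,.067))
E
```

```text
finger [0.416  0.2514 0.09  ] tip [0.4552 0.2452 0.088 ] knob [0.4478 0.1333 0.067 ]
```

Request:
apply_moves([
  [[0, 0, -0.35, 0, -1], [0.3, -0.04, 0, 0, -1], [0.2, -0.03, 0, 0, -1], [0.1, -0.015, 0, 0, -1], [0.1, -0.015, 0, 0, -1], [0.1, -0.015, 0, 0, -1], [0.1, -0.015, 0, 0, -1], [0.05, 0, 0, 0, -1]],
])

```text
clock: 2.07
eef_pos: [0.4512, 0.247, 0.0957]
tool_rot: [0.074, 0.997, 0.001, 0.002]
ft_force: [0.7, 0.1, -0.9]
grip_width: -0.0005
grasp_force: 0.0
```

Request:
apply_moves([
  [[0.05, -0.01, 0, 0, -1], [0.05, -0.01, 0, 0, -1], [0, 0, 0, 0, -1], [0, 0, 0, 0, -1]],
])

```text
clock: 2.4
eef_pos: [0.4534, 0.2459, 0.0945]
tool_rot: [0.074, 0.997, 0.0, 0.0]
ft_force: [-0.6, 0.5, 1.1]
grip_width: -0.0005
grasp_force: 0.6
```

```bash
python3 - <<'E'
from h import *
p,_=snap('scene','s2'); c=p[140:260,260:420]
cv2.imwrite('pics/s2c.png',cv2.resize(c,None,fx=5,fy=5,interpolation=cv2.INTER_CUBIC))
E
```

```text
(no output)
```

View pics/s2c.png

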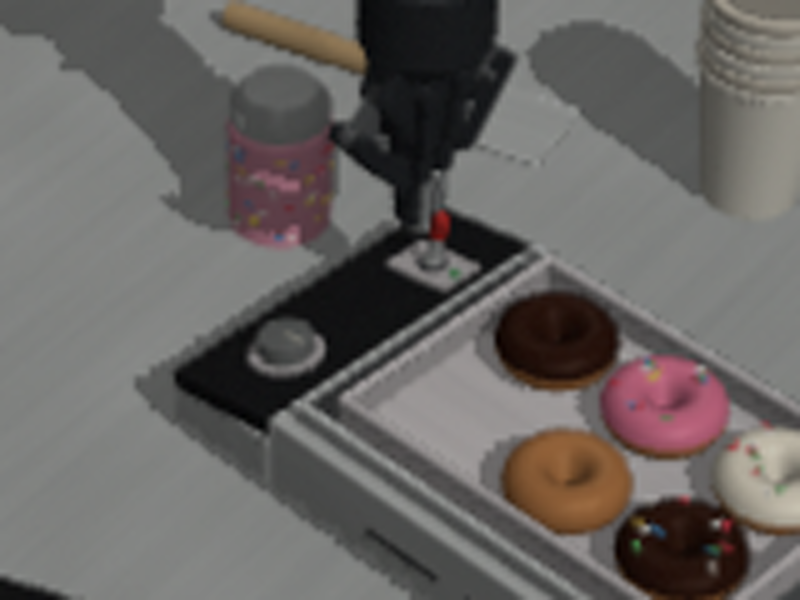

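Request:
apply_moves([
  [[-0.4, 0.06, 0, 0, -1], [0, 0, 0.7, 0, -1], [0, 0, 0.7, 0, -1], [0, 0, 0.6, 0, 0], [0.5, -0.57, 0, 0, 0], [0.5, -0.57, 0, 0, 0], [0.49, -0.57, 0, 0, 0], [0, 0, 0, 0, 0]],
])

```text
clock: 3.12
eef_pos: [0.5001, 0.1764, 0.1745]
tool_rot: [0.077, 0.997, -0.001, 0.002]
ft_force: [0.4, 0.4, 0.8]
grip_width: 0.0429
grasp_force: 0.0
```

Request:
apply_moves([
  [[0, 0, -0.6, 0, 0], [0, 0, -0.6, 0, 0], [0, 0, -0.4, 0, 0], [0, 0, 0, 0, 0], [0, 0, 0, 0, 0]],
])

```text
clock: 3.53
eef_pos: [0.4958, 0.1796, 0.1095]
tool_rot: [0.074, 0.997, -0.001, -0.001]
ft_force: [-0.4, 0.3, 0.1]
grip_width: 0.0426
grasp_force: 0.0
```

```bash
python3 - <<'E'
from h import *
p,_=snap('scene','s3'); c=p[140:260,260:420]
cv2.imwrite('pics/s3c.png',cv2.resize(c,None,fx=5,fy=5,interpolation=cv2.INTER_CUBIC))
E
```

```text
(no output)
```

View pics/s3c.png

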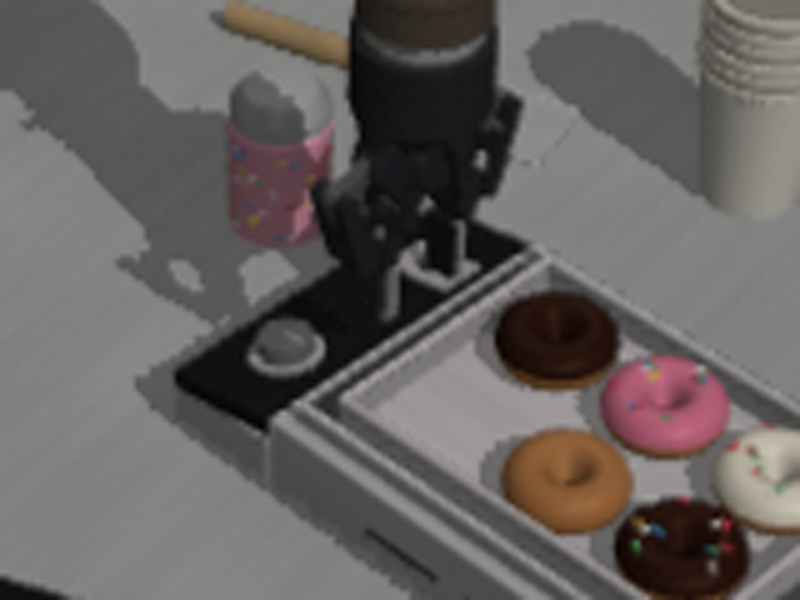

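Both fingertips (crop (392,315) and (455,272)) hang in front of the pan wall and clear the knob and the lever. I'll lower them and push.

Request:
apply_moves([
  [[0, 0, -0.4, 0, 0], [0, 0, -0.2, 0, 0], [0.1, -0.014, 0, 0, 0], [0.1, -0.014, 0, 0, 0], [0.1, -0.014, 0, 0, 0], [0.1, -0.014, 0, 0, 0], [0.1, -0.014, 0, 0, 0], [0.1, -0.014, 0, 0, 0]],
])

```text
clock: 4.25
eef_pos: [0.5196, 0.1772, 0.0872]
tool_rot: [0.074, 0.997, 0.001, -0.002]
ft_force: [-7.1, 1.7, 5.8]
grip_width: 0.0431
grasp_force: 3.4
```

Request:
apply_moves([
  [[0.1, -0.014, 0, 0, 0], [0.1, -0.014, 0, 0, 0], [0.1, -0.014, 0, 0, 0], [0.1, -0.014, 0, 0, 0], [0.1, -0.014, 0, 0, 0], [0.1, -0.014, 0, 0, 0]],
])

```text
clock: 4.75
eef_pos: [0.5435, 0.1734, 0.0871]
tool_rot: [0.074, 0.997, 0.0, -0.002]
ft_force: [-7.3, 0.2, 5.4]
grip_width: 0.0426
grasp_force: 3.4
```

Request:
apply_moves([
  [[0.1, -0.014, 0, 0, 0], [0.1, -0.014, 0, 0, 0], [0.05, -0.007, 0, 0, 0], [0.05, -0.007, 0, 0, 0]],
])

```text
clock: 5.08
eef_pos: [0.5555, 0.1717, 0.0871]
tool_rot: [0.074, 0.997, 0.0, -0.002]
ft_force: [-6.7, 1.5, 5.1]
grip_width: 0.043
grasp_force: 3.5
```

Request:
apply_moves([
  [[0.05, -0.007, 0, 0, 0], [0.05, -0.007, 0, 0, 0], [0.05, -0.007, 0, 0, 0], [0, 0, 0, 0, 0]],
])

```text
clock: 5.42
eef_pos: [0.5608, 0.171, 0.087]
tool_rot: [0.074, 0.997, 0.0, -0.002]
ft_force: [-8.7, 0.9, 6.3]
grip_width: 0.0426
grasp_force: 4.2
```

Request:
apply_moves([
  [[0.05, -0.007, 0, 0, 0], [0.05, -0.007, 0, 0, 0], [0, 0, 0, 0, 0]],
])

```text
clock: 5.67
eef_pos: [0.5609, 0.1709, 0.0869]
tool_rot: [0.073, 0.997, 0.001, -0.006]
ft_force: [-18.3, 2.2, 14.7]
grip_width: 0.0426
grasp_force: 9.1
```

Request:
apply_moves([
  [[0.03, 0, 0, 0, 0], [0, 0, 0, 0, 0], [-0.3, 0.04, 0, 0, 0], [-0.13, 0.02, 0, 0, 0], [0, 0, 0.6, 0, 0], [0, 0, 0.7, 0, 0], [0, 0, 0.7, 0, -1], [0, 0, 0, 0, -1]],
])

```text
clock: 6.33
eef_pos: [0.5552, 0.1734, 0.1732]
tool_rot: [0.074, 0.997, 0.002, 0.006]
ft_force: [0.8, 0.2, 0.1]
grip_width: 0.0191
grasp_force: 0.0
```

Request:
apply_moves([
  [[-0.2, -0.9, 0, 2, -1], [-0.2, -0.95, 0, 2, -1], [-0.2, -0.95, 0, 2, -1], [-0.2, -0.95, 0, 2, -1], [-0.2, -0.95, 0, 2, -1], [-0.2, -0.95, 0, 2, -1], [-0.2, -0.95, 0, 2, -1], [-0.16, -0.95, 0, 1.5, -1]],
])

```text
clock: 7.0
eef_pos: [0.4883, -0.1319, 0.1668]
tool_rot: [-0.062, 0.998, -0.0, 0.001]
ft_force: [0.8, -0.2, 1.1]
grip_width: -0.0001
grasp_force: 0.0
```

Request:
apply_moves([
  [[0, 0, 0, 0, -1], [0, 0, 0, 0, -1], [0, 0, 0, 0, -1]],
])

```text
clock: 7.25
eef_pos: [0.4888, -0.1299, 0.1664]
tool_rot: [-0.06, 0.998, 0.0, 0.0]
ft_force: [0.9, 0.4, -0.2]
grip_width: -0.0
grasp_force: 0.0
```

```bash
python3 - <<'E'
from h import *
p,_=snap('scene','s4'); c=p[170:320,200:400]
cv2.imwrite('pics/s4c.png',cv2.resize(c,None,fx=4,fy=4,interpolation=cv2.INTER_CUBIC))
E
```

```text
(no output)
```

View pics/s4c.png

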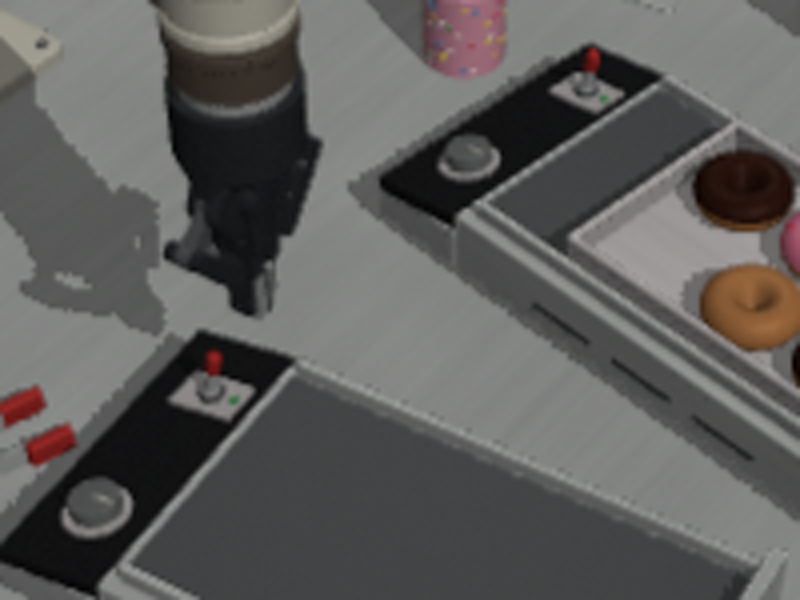

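Switch A is now upright (crop (592,55)) and the pan has moved back. B's lever tip is at (213,353) and the fingertip at (252,312), still high.

```bash
python3 - <<'E'
from h import *
g=lambda x,y,z:onplane('scene',200+x/4,170+y/4,z).round(4)
print('finger',g(255,310,.15),'tip',g(213,355,.092),'knob',g(97,498,.067),'tipA',g(592,52,.092))
E
```

```text
finger [ 0.492  -0.1313  0.15  ] tip [ 0.4566 -0.1344  0.092 ] knob [ 0.4625 -0.2455  0.067 ] tipA [0.4718 0.2428 0.092 ]
```

Request:
apply_moves([
  [[0, -0.03, -0.7, 0, -1], [0, 0, -0.7, 0, -1], [0, 0, -0.43, 0, -1], [0, 0, 0, 0, -1], [-0.3, -0.04, 0, 0, -1], [-0.15, -0.02, 0, 0, -1], [-0.1, -0.013, 0, 0, -1], [-0.1, -0.013, 0, 0, -1]],
])

```text
clock: 7.97
eef_pos: [0.4651, -0.1331, 0.0948]
tool_rot: [-0.062, 0.998, 0.001, 0.003]
ft_force: [4.3, 3.6, 1.7]
grip_width: -0.0001
grasp_force: 2.3
```

Request:
apply_moves([
  [[-0.1, -0.013, 0, 0, -1], [-0.1, -0.013, 0, 0, -1], [-0.05, 0, 0, 0, -1], [0, 0, 0, 0, -1]],
])

```text
clock: 8.3
eef_pos: [0.4543, -0.1355, 0.0943]
tool_rot: [-0.061, 0.998, -0.0, 0.003]
ft_force: [4.3, 0.6, -0.7]
grip_width: -0.0
grasp_force: 1.9
```

Request:
apply_moves([
  [[-0.06, -0.01, 0, 0, -1], [-0.06, -0.01, 0, 0, -1], [0, 0, 0, 0, -1]],
])

```text
clock: 8.55
eef_pos: [0.4533, -0.1363, 0.0954]
tool_rot: [-0.061, 0.998, -0.0, 0.006]
ft_force: [11.3, 2.5, -1.7]
grip_width: 0.0
grasp_force: 4.6
```

The finger stopped where an off lever should stand. I'll back out and look.

Request:
apply_moves([
  [[0.4, 0.05, 0, 0, -1], [0.3, 0.04, 0, 0, -1], [0, 0, 0.7, 0, -1], [0, 0, 0.9, 0, -1], [0, 0, 0.9, 0, -1], [-0.9, -0.1, 0.5, 0, -1], [-0.9, 0.2, 0.5, 0, -1], [-0.9, 0.5, 0, 0, -1]],
])

```text
clock: 9.22
eef_pos: [0.3686, -0.1103, 0.2366]
tool_rot: [-0.06, 0.998, -0.002, 0.003]
ft_force: [0.9, 0.8, 0.6]
grip_width: 0.0001
grasp_force: 0.0
```

Request:
apply_moves([
  [[0, 0, 0, 0, -1], [0, 0, 0, 0, -1], [0, 0, 0, 0, -1], [0, 0, 0, 0, -1]],
])

```text
clock: 9.55
eef_pos: [0.3686, -0.109, 0.2331]
tool_rot: [-0.061, 0.998, -0.0, 0.0]
ft_force: [1.0, -0.2, -0.1]
grip_width: -0.0001
grasp_force: 0.0
```

```bash
python3 - <<'E'
from h import *
p,_=snap('scene','s5'); c=p[165:315,205:475]
cv2.imwrite('pics/s5c.png',cv2.resize(c,(800,444),interpolation=cv2.INTER_CUBIC))
p,_=snap('top','t5')
cv2.imwrite('pics/t5c.png',cv2.resize(p[110:300,200:460],(780,570),interpolation=cv2.INTER_CUBIC))
E
```

```text
(no output)
```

View pics/s5c.png

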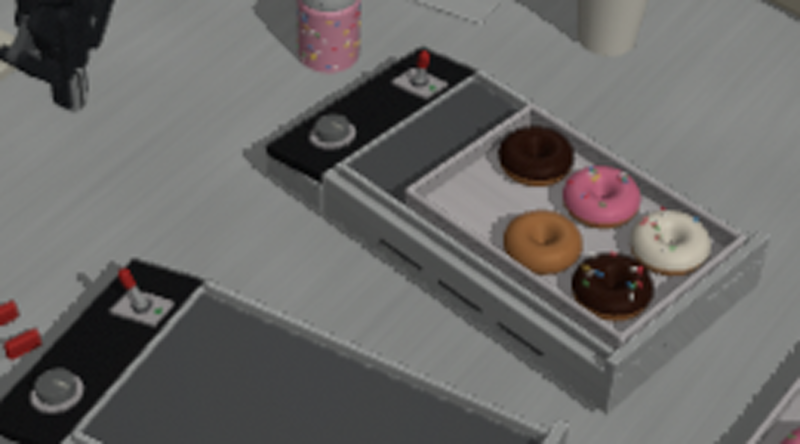

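View pics/t5c.png

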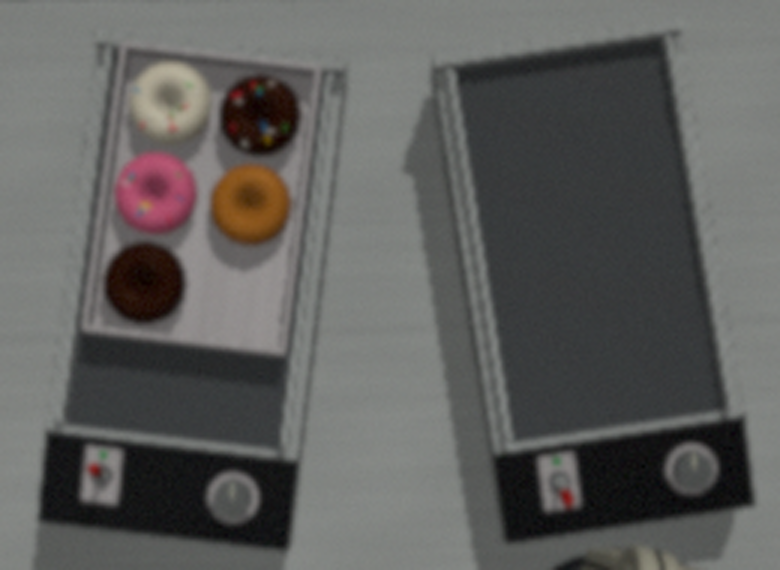

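The pan's rear wall lies flush along the stop (top crop row ~45–70) with all five donuts in it. Lever A leans to the green dot (95,470) and lever B to the robot side (566,497).

```bash
python3 -c "
from workcell import order
print(order.job_done())"
```

```text
the job is handed in; nothing more can be done
None
```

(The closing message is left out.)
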